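# Clear the file off the kit case and snap it shut

## Task

Pack up the green socket-kit case: the orange-handled file left across its rim stops it from closing, so first lay the file flat inside the blue tray. Then swing the lid down and press it shut until the red sprung catch clips over the lid's pin and holds it closed. Leave the white bottle, the amber jar and the grey spool where they stand.

Things in the scene. Friction and masses are not known exactly. Their poses are not given: they have to be found in the camera images.
- case: Green socket-kit case fixed to the bench: 170 mm along its x, 150 mm along its y, rim 65 mm high, walls 6 mm; origin at the centre of its underside. A grey insert and sockets fill it up to 34 mm. Lid hinge along y on the rim at (+85, 0, 65) mm; red catch in the middle of its -x side. Its +x points to the robot's left (+y), give or take 30 degrees.
- lid_panel (a joint): Green lid, flat panel 170 mm (hinge to free edge) x 150 mm x 12 mm, 0.25 kg, its underside in the plane of the hinge. Value in rad: 0 closed, grows as it opens, stop at 1.95; starts standing at 1.5 to 1.8. The stiff hinge holds it at any angle over 0.6; from closed a spring lifts it to about 0.5 unless caught. Swinging it takes 1 to 3 N near the free edge, pressing it into the catch 6 to 10 N.
- lid_press (a point): Point on the lid's outer face (on top when closed, facing the case's +x when it stands up), on the centre line, 140 mm from the hinge, 30 mm from the free edge: a good place to push and press with closed fingers. 77 mm above the bench when closed. Its z axis points out of the outer face, its x axis towards the hinge.
- lid_edge (a point): Middle of the lid's free edge, on the outer face, 170 mm from the hinge. A steel pin, 8 mm across and 26 mm long, stands out here, its centre 6 mm beyond the edge.
- catch_arm (a joint): Red sprung catch, 26 mm wide, on the case's -x face, pivoting 30 mm above the bench. Value in rad: 0 upright (at rest, and when clipped), grows as it is pushed outwards; a spring returns it. The lid's pin, coming down on its sloped nose, pushes it out by about 0.15, and it snaps back over the pin when the lid is pressed flat. It needs no handling itself.
- catch_top (a point): Top of the catch, about 95 mm above the bench, 15 mm outside the case's -x face (18 mm higher than, and just beyond the closed lid).
- file: Flat hand file 200 mm long, about 0.15 kg, lying across the case's rim on its +y and -y walls, underside 65 mm above the bench, about 25 mm overhanging at each end. Origin at mid-length on its flat underside; x runs from handle to blade, z up. Orange handle x = -100 to 0 mm, 24 mm wide, 20 mm high; steel blade x = 0 to 100 mm, 20 mm wide, 6 mm high.
- file_grip (a point): Point in the file's handle, 30 mm from the file's middle towards the butt and 10 mm above its underside, near its centre of mass (which is at -17 mm): a good place to grip, across the 24 mm width.
- file_butt (a point): Handle end of the file, at its underside (x = -100 mm).
- file_tip (a point): Blade end of the file, at its underside (x = +100 mm).
- tray: Blue open tray fixed to the bench, 260 mm along its own x, 130 mm along its own y, 30 mm high, walls and floor 5 mm thick, origin at the centre of its underside. It stands on the left or on the right of the case, its x axis pointing roughly ahead of the robot.
- bottle: White bottle with red cap, 56 mm across, 140 mm high, origin at the centre of its underside; stands on the side of the case where the tray is not. Leave alone.
- jar: Amber glass jar with steel lid, 64 mm across, 75 mm high, origin at the centre of its underside; beyond the case. Leave alone.
- spool: Grey spool, 68 mm across, 24 mm high, lying flat, origin at the centre of its underside; beyond the case. Leave alone.
There are look-alikes about, which are no part of the job. Of the things like the file, leave any that is purple; of the rest the larger one is meant.

How it is judged:
By the outcome, as a careful person would: the job done as asked, in the order asked, and still so for the second after the job is handed in, with the robot touching nothing.
It also fails if it takes over 59 s, if anything falls off the work surface, if the arm or the gripper's body presses on something with over 40 N, if the wrist force passes 120 N, or if a joint passes its speed limit or range.

## Robot

A 6-joint arm with a two-finger parallel gripper is mounted at the origin on the work surface. World frame = base frame: x ahead of the robot, y to its left, z up, the work surface at z = 0. Lengths are in m, angles in rad, forces in N, time in s.
With the tool pointing down it reaches from about 0.275 to 0.825 m from the base axis. Payload 4.9 kg.
Tool frame: the origin (TCP) lies midway between the tips of the shut fingers; the grasp point (between the pads) lies 19 mm behind it; z points along the fingers, y is the direction in which the jaws open and shut (so a half turn about z gives the same grasp; the last joint's range is limited). The gripper opens to 85 mm and grips with 20 to 120 N. Pads are 22 mm wide; open, the fingers measure 114 mm over their backs; the gripper's body (76 mm by 85 mm) begins 54 mm behind the grasp point. The pads swing forward as they close: fully open they stand 13 mm farther back than shut.
Start: joints at [-0.134, 0.326, -0.193, 1.052, 0, 1.437], TCP at [0.55, 0, 0.231] pointing down, gripper open.
Joint ranges: [-2.65, 2.65], [-0.97, 1.79], [-1.3, 1.35], [-1.93, 2.1], [-1.47, 1.37], [-3.14, 3.14]. Speed limits (rad/s): [2.57, 2.57, 3.14, 3.14, 3.14, 3.14].

## Interface

Orientations are given as a unit quaternion [x, y, z, w].
In Python, from workcell import * gives the robot as it stands.
- The arm moves only by the tool arm_command, never from a script. Its argument "series" is a list of rows, each a list of 7 numbers: the shift along the tool's x, y, z in cm, then the turn, a rotation vector about the tool's x, y, z in rad, then the opening, from 0 (shut) to 1 (fully open). A call has exactly 10 rows; each row is the pose to reach, as a shift and turn from the pose commanded when the call began, along the tool's axes at that moment; what a row does not reach only later rows make up. A row lasts 1/8 s, in which the tool goes at most 62.5 mm and 10.7 degrees, less where a joint would pass 70% of its speed; a pose out of reach is approached as far as the arm can. A call with a gripper value outside its range is refused whole. The fingers move at their own pace and stop on an object; "grip_force" is the grip in N (left out, the last holds). Time passes only in rows, so rows that repeat a pose let the fingers close, or fill a call up. It gives the time, the measured TCP pose, the force and the opening at its end, in the units of the state.
- get_obs(): the state, without advancing time (a new reading comes with each control period).
- read_camera(name): name is "scene" or "side" or "wrist"; returns a dict with "frame" (420x560x3 uint8, blue, green, red), "depth" (420x560 float32, m along the optical axis (not along the pixel's ray), 0 where there is no reading), "intrinsics" (3x3 intrinsics, pixels), "distortion" ([k1, k2, p1, p2, k3] as OpenCV has them; the pictures are not rectified), "world_to_cam" (4x4, takes a point from world to camera coordinates). Camera axes: x right, y up, looking along -z (the intrinsics and any distortion apply to the point x, -y, -z); pixel columns grow to the right and rows downward; lengths in m; the calibration is good to about 2 mm. A picture is of the moment at which its call begins.
- finish_job(): hands the job in, once; it reports no verdict.
The state is a dict: "time": time; "joints": joint angles; "qvel": joint speeds; "tau": joint torques, N m; "position": TCP position; "tool_rot": TCP orientation; "force": force on the tool from outside, world axes, zero at the start; "moment": the same for the moment, N m; "opening": opening from 0.0 (shut) to 1.0 (fully open).
Only numpy, scipy, OpenCV 4.12 (cv2) and the standard library are available. Lean on these libraries where they do the work, as an engineer would, in place of code of your own. Each camera call takes 0.05 s, during which the arm holds its last target. There are 200 camera calls.

## Working session

There is one attempt and no reset: what is moved stays moved. The work goes in short steps, Python scripts to look and compute and a tool call to move; the robot and the scene stay as the last step left them, time stands still between calls to the robot, and variables do not carry over. Pictures are saved under pics/ and viewed, about 8 in all and at most 12, crops included, and the job is handed in when it is done.

Besides the shell and the picture viewer there is one more tool, called after "Call:" by a JSON object that holds its "name" and its "arguments", one argument or row to a line. arm_command: Moves the arm, as the interface text tells. Its arguments: {"type":"object","properties":{"series":{"type":"array","items":{"type":"array","items":{"type":"number"}}},"grip_force":{"type":"number"}},"required":["series"]}

```bash
mkdir -p pics; ls; cat > h.py <<'E'
from workcell import *
import numpy as np, cv2
from scipy.spatial.transform import Rotation as R
def cam(n):
    c=read_camera(n); return c
def cloud(c):
    K=np.array(c["intrinsics"],float);D=np.array(c["distortion"],float)
    h,w=c["depth"].shape
    u,v=np.meshgrid(np.arange(w),np.arange(h))
    p=cv2.undistortPoints(np.stack([u,v],-1).reshape(-1,1,2).astype(np.float64),K,D).reshape(h,w,2)
    d=c["depth"]
    P=np.stack([p[...,0]*d,-p[...,1]*d,-d,np.ones_like(d)],-1)
    X=(P@np.linalg.inv(np.array(c["world_to_cam"])).T)[...,:3]
    X[d<=0]=np.nan
    return X
def ray(c,u,v,z):
    K=np.array(c["intrinsics"],float);D=np.array(c["distortion"],float)
    p=cv2.undistortPoints(np.array([[[u,v]]],float),K,D).ravel()
    M=np.linalg.inv(np.array(c["world_to_cam"]))
    d=M[:3,:3]@np.array([p[0],-p[1],-1]);o=M[:3,3]
    return o+d*(z-o[2])/d[2]
E
python3 - <<'E'
from h import *
import pickle
o=get_obs();print(o)
for n in ["scene","side"]:
    c=cam(n);pickle.dump(c,open(n+".pkl","wb"));cv2.imwrite(f"pics/{n}0.png",c["frame"])
    X=cloud(c);print(n,np.linalg.inv(c["world_to_cam"])[:3,3],np.isnan(X[...,0]).mean())
E
```

```text
pics
{'time': 0.0, 'joints': array([-1.34171189e-01,  3.26909093e-01, -1.93583728e-01,  1.05200788e+00,
       -5.00163200e-06,  1.43656437e+00]), 'qvel': array([-6.95734161e-04,  7.99234150e-05, -5.42788315e-04, -8.79697964e-04,
        1.55394889e-03, -8.22249605e-04]), 'tau': array([-1.24197268e-03, -4.43398941e+01,  2.62443137e+01,  1.56443648e-02,
       -1.97191571e-04, -6.55614656e-06]), 'position': array([5.49417477e-01, 1.04396225e-04, 2.30520842e-01]), 'tool_rot': array([ 7.07085038e-01,  7.07128011e-01, -5.18531185e-04, -6.76277164e-04]), 'force': array([-0.27484812, -0.34234804,  0.07622833]), 'moment': array([-0.01376996,  0.00968637,  0.00965173]), 'opening': 1.0003127975127242}
scene [ 0.99689297 -0.6879969   1.01655309] 0.003966836734693877
side [0.33774187 0.87135119 0.79277147] 0.0038945578231292517
```

View pics/scene0.png

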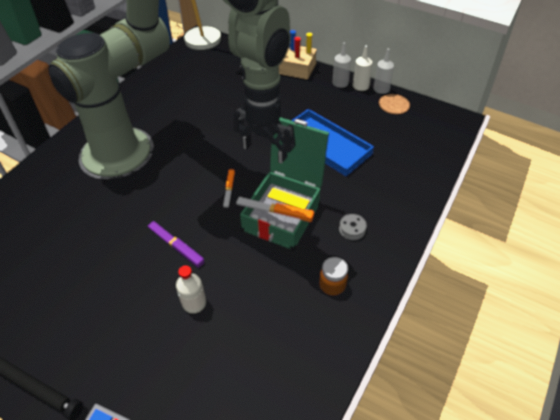

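View pics/side0.png

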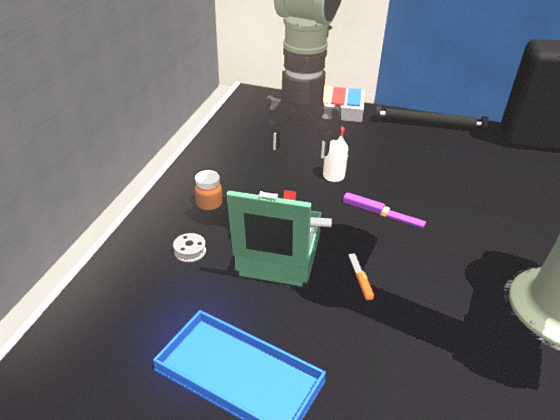

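Scene: the target file lies on the case, with its handle at (293,212) and blade at (250,205). The look-alikes are a small orange file at (229,187) and a purple one at (175,243). The tray is at (335,140), the bottle at (190,290), the jar at (334,276) and the spool at (352,226). I'm choosing the large orange file on the rim.

```bash
python3 - <<'E'
from h import *
import pickle
def rect(P): 
    r=cv2.minAreaRect(P[:,:2].astype(np.float32)*1000); return r, np.round(cv2.boxPoints(r))
S={n:pickle.load(open(n+".pkl","rb")) for n in ["scene","side"]}
for n,c in S.items():
    X=cloud(c);H=cv2.cvtColor(c["frame"],cv2.COLOR_BGR2HSV);h,s,v=cv2.split(H)
    ok=~np.isnan(X[...,0])&(X[...,0]>.2)&(X[...,0]<.9)&(abs(X[...,1])<.5)
    M={"orange":(h>5)&(h<15)&(s>180)&(v>120),"green":(h>60)&(h<90)&(s>90)&(v>40),"blue":(h>95)&(h<120)&(s>150)&(v>90),"purple":(h>130)&(h<160)&(s>120),"yellow":(h>22)&(h<35)&(s>150),"red":((h<5)|(h>174))&(s>150)&(v>60)}
    for k,m in M.items():
        m=(m&ok).astype(np.uint8)
        nl,L,st,ce=cv2.connectedComponentsWithStats(m)
        for i in range(1,nl):
            if st[i,4]<40: continue
            P=X[L==i]; r,b=rect(P)
            print(n,k,st[i,4],np.round(ce[i]),"med",np.round(np.median(P,0),3),"z",np.round(np.percentile(P[:,2],[2,98]),3),"rect",np.round(r[0]),np.round(r[1]),round(r[2],1))
    if n=="scene":
        # points by height near case rim and blade
        g=ok&(X[...,2]>.063)&(X[...,2]<.092)&(X[...,0]>.3)&(X[...,0]<.8)&(abs(X[...,1])<.2)
    cr=c["frame"]
c=S["scene"]; a=c["frame"][110:260,200:400]; cv2.imwrite("pics/crop1.png",cv2.resize(a,None,fx=4,fy=4,interpolation=cv2.INTER_CUBIC))
E
```

```text
scene orange 90 [230. 178.] med [0.382 0.073 0.012] z [-0.004  0.017] rect [378.  76.] [19. 82.] 26.0
scene orange 255 [292. 212.] med [ 0.622 -0.003  0.083] z [0.07  0.088] rect [618.  20.] [99. 82.] 25.2
scene green 3049 [299. 163.] med [0.583 0.122 0.117] z [0.001 0.234] rect [522. 199.] [193. 469.] 17.1
scene green 312 [248. 222.] med [ 0.525 -0.06   0.04 ] z [-0.002  0.066] rect [505. -34.] [ 35. 109.] 45.7
scene green 517 [288. 235.] med [ 0.641 -0.052  0.036] z [0.002 0.066] rect [643. -24.] [110.  55.] 57.2
scene blue 1888 [338. 142.] med [0.601 0.373 0.007] z [-0.     0.181] rect [530. 306.] [284. 300.] 76.3
scene purple 252 [160. 231.] med [ 0.323 -0.177  0.005] z [-0.002  0.011] rect [ 322. -175.] [28. 87.] 79.6
scene purple 409 [188. 253.] med [ 0.439 -0.202  0.019] z [-0.001  0.024] rect [ 430. -193.] [ 35. 111.] 78.9
scene yellow 393 [288. 198.] med [0.572 0.071 0.03 ] z [0.026 0.034] rect [570.  71.] [113.  36.] 5.1
scene red 162 [263. 230.] med [ 0.584 -0.074  0.064] z [0.024 0.095] rect [582. -67.] [28. 23.] 13.7
scene red 150 [185. 271.] med [ 0.529 -0.302  0.139] z [-0.002  0.142] rect [ 487. -271.] [ 34. 128.] 47.6
side blue 2682 [226. 364.] med [0.58  0.32  0.016] z [0.    0.029] rect [559. 345.] [133. 277.] 75.8
side blue 56 [290. 354.] med [ 0.478  0.275 -0.001] z [-0.004  0.025] rect [474. 277.] [ 21. 120.] 66.3
side blue 248 [312. 398.] med [0.417 0.358 0.014] z [-0.001  0.028] rect [417. 353.] [120.   7.] 80.1
side purple 230 [362. 205.] med [ 0.431 -0.185  0.01 ] z [0.001 0.019] rect [ 431. -185.] [10. 97.] 78.6
side purple 85 [406. 221.] med [ 0.324 -0.168  0.003] z [-0.003  0.007] rect [ 325. -165.] [87. 23.] 2.6
side red 103 [289. 195.] med [ 0.58  -0.068  0.088] z [0.077 0.096] rect [ 593. -131.] [ 27. 146.] 11.4
```

View pics/crop1.png

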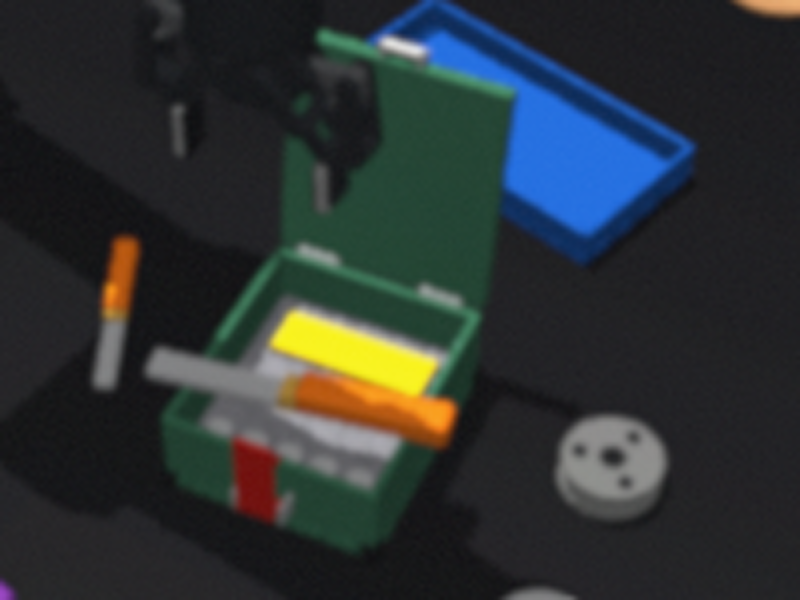

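The crop confirms it: the target lies on the rim, blade end at crop (150,362) = scene (238,200), butt at crop (450,420) = scene (312,215). The small orange file beside the case is a decoy.

```bash
python3 - <<'E'
from h import *
import pickle
S={n:pickle.load(open(n+".pkl","rb")) for n in ["scene","side"]}
c=S["scene"];X=cloud(c);h,s,v=cv2.split(cv2.cvtColor(c["frame"],cv2.COLOR_BGR2HSV))
uu,vv=np.meshgrid(np.arange(560),np.arange(420))
er=lambda m:cv2.erode(m.astype(np.uint8),np.ones((3,3)))>0
# lid plane
g=er((h>60)&(h<90)&(s>90)&(v>40)&(X[...,2]>.085)&(uu>265)&(uu<330)&(X[...,1]>0.05)&(X[...,1]<.3))
P=X[g];m=np.median(P,0)
for _ in range(4):
    q=P.mean(0);n=np.linalg.svd(P-q)[2][2];d=(P-q)@n;P=P[abs(d)<.006]
n*=np.sign(n[1]);print("lid n",n,len(P),"az",np.degrees(np.arctan2(n[1],n[0])),"tilt",np.arcsin(-n[2]),"pt",q)
e=np.array([n[0],n[1],0]);e/=np.linalg.norm(e)
# underside plane at z=.065
up=np.cross(np.cross(n,[0,0,1]),n);up/=np.linalg.norm(up)
hp=q+up*(.065-q[2])/up[2];print("hinge pt",hp,"along e",hp[:2]@e[:2])
# case rect from rim-height green + red catch
for name in ["scene","side"]:
    cc=S[name];Y=cloud(cc);H,s2,v2=cv2.split(cv2.cvtColor(cc["frame"],cv2.COLOR_BGR2HSV))
    gg=(H>55)&(H<95)&(s2>60)&(v2>30)&(Y[...,2]>.005)&(Y[...,2]<.072)&(Y[...,0]>.4)&(Y[...,0]<.75)&(Y[...,1]>-.12)&(Y[...,1]<.2)
    r=Y[gg][:,:2];f=np.array([-e[1],e[0]]) # case y
    for lab,a in (("x",e[:2]),("y",f)):
        t=r@a;print(name,lab,np.round(np.percentile(t,[.5,2,5,95,98,99.5]),4))
    rd=((H<5)|(H>174))&(s2>130)&(v2>60)&(Y[...,2]>.03)&(Y[...,0]<.68)&(Y[...,1]>-.12)&(Y[...,1]<.0)
    t=Y[rd];print(" catch",np.median(t@np.r_[e[:2],0]),np.percentile(t[:,:2]@f,[2,50,98]))
# file
o=(h>5)&(h<15)&(s>180)&(v>120)&(uu>260)
o&=X[...,2]>.06
P=X[o];print("handle",P.mean(0))
box=(X[...,2]>.061)&(X[...,2]<.1)&(uu>230)&(uu<320)&(vv>190)&(vv<222)&(s<70)&(v>60)
nl,L,st,ce=cv2.connectedComponentsWithStats(box.astype(np.uint8));i=1+np.argmax(st[1:,4])
B=X[L==i];print("blade",st[i],ce[i],B.mean(0),np.percentile(B[:,2],[5,50,95]))
for q,z in ((P,.082),(B,.071)):
    pass
T=np.vstack([P[:,:2],B[:,:2]]);l=cv2.fitLine(T.astype(np.float32),cv2.DIST_HUBER,0,1e-3,1e-3).ravel();print("line",l,np.degrees(np.arctan2(l[1],l[0])))
t=(T-l[2:])@l[:2];print("ext",t.min(),t.max(),np.percentile(t,[1,99]),"lat",np.percentile((T-l[2:])@[-l[1],l[0]],[2,98]), "ends",l[2:]+l[:2]*t.min(),l[2:]+l[:2]*t.max())
# tray from side
cc=S["side"];Y=cloud(cc);H,s2,v2=cv2.split(cv2.cvtColor(cc["frame"],cv2.COLOR_BGR2HSV))
b=(H>95)&(H<125)&(s2>120)&(v2>50)&(Y[...,1]>.1)&(Y[...,2]<.04)&(Y[...,2]>-.005)&(Y[...,0]>.3)&(Y[...,0]<.85)
b=er(b)
r=cv2.minAreaRect(Y[b][:,:2].astype(np.float32));print("tray",r,b.sum(),Y[b][:,0].min())
# tall stuff map beyond
for lab,mm in (("jar",(uu>318)&(uu<350)&(vv>255)&(vv<295)),("spool",(uu>335)&(uu<370)&(vv>212)&(vv<242))):
    q=X[mm&(X[...,2]>.012)];print(lab,q[:,:].min(0),q.max(0))
E
```

```text
lid n [-0.07986874  0.98488728 -0.15368159] 1580 az 94.63621563090389 tilt 0.15429305564328438 pt [0.58820453 0.12860661 0.15765761]
hinge pt [0.58936935 0.1142428  0.065     ] along e 0.06623088419273351
scene x [-0.1063 -0.1055 -0.105   0.0643  0.0678  0.0701]
scene y [-0.6523 -0.6517 -0.6514 -0.5058 -0.5039 -0.5022]
 catch -0.12139348492518244 [-0.58972406 -0.57625916 -0.5643205 ]
side x [-0.0996 -0.0965 -0.0574  0.0796  0.0808  0.0817]
side y [-0.646  -0.6425 -0.6362 -0.498  -0.4978 -0.4977]
 catch -0.11428388599977964 [-0.58514558 -0.57208751 -0.55984326]
handle [ 0.62392483 -0.00362447  0.08223157]
blade [237 198  40  16 261] [254.01915709 204.59770115] [ 0.52422332 -0.02053775  0.06964756] [0.0645949  0.07013697 0.07313646]
line [ 0.98555684  0.1693451   0.5475877  -0.01748553] 9.749743
ext -0.0703261168409376 0.1314297773754833 [-0.06608415  0.12947492] lat [-0.00875664  0.01569892] ends [ 0.47827731 -0.02939491] [0.67711921 0.00477146]
tray ((0.5554771423339844, 0.3454659581184387), (0.1321476697921753, 0.27709126472473145), 77.06422424316406) 10390 0.4073997432114877
jar [ 0.75927902 -0.12520229  0.01212921] [ 0.81993427 -0.06334162  0.08094347]
spool [0.72792183 0.04754903 0.01895239] [0.79190205 0.1169638  0.03141362]
```

```bash
python3 - <<'E'
from h import *
import pickle
c=cam("wrist");pickle.dump(c,open("w0.pkl","wb"));cv2.imwrite("pics/w0.png",c["frame"])
print(np.linalg.inv(c["world_to_cam"]).round(3))
X=cloud(c);h,s,v=cv2.split(cv2.cvtColor(c["frame"],cv2.COLOR_BGR2HSV))
m=(h>5)&(h<17)&(s>150)&(v>90)&(X[...,2]>.06)
P=X[m];print(len(P),P.mean(0),cv2.minAreaRect(P[:,:2].astype(np.float32)))
c=pickle.load(open("side.pkl","rb"));Y=cloud(c);H,s2,v2=cv2.split(cv2.cvtColor(c["frame"],cv2.COLOR_BGR2HSV))
b=((H>95)&(H<125)&(s2>120)&(v2>50)&(Y[...,1]>.15)&(Y[...,2]>.024)&(Y[...,2]<.036)&(Y[...,0]<.8)).astype(np.uint8)
Q=Y[b>0];print("rim",len(Q),cv2.minAreaRect(Q[:,:2].astype(np.float32)),Q.min(0),Q.max(0))
f=(H>95)&(H<125)&(s2>120)&(Y[...,2]>.0)&(Y[...,2]<.008)&(Y[...,1]>.15);f=cv2.erode(f.astype(np.uint8),np.ones((5,5)))
Q=Y[f>0];print("floor",cv2.minAreaRect(Q[:,:2].astype(np.float32)),np.median(Q[:,2]))
E
```

```text
[[ 1.     0.     0.002  0.551]
 [-0.001  0.952  0.306  0.079]
 [-0.002 -0.306  0.952  0.374]
 [ 0.     0.     0.     1.   ]]
1626 [0.61339337 0.0029884  0.08326768] ((0.6255849003791809, 0.0049577318131923676), (0.09996403008699417, 0.024325428530573845), 12.354789733886719)
rim 1377 ((0.5477959513664246, 0.34597110748291016), (0.13337378203868866, 0.26160383224487305), 76.5583724975586) [0.40742128 0.25202903 0.0240017 ] [0.68759177 0.42849996 0.03320289]
floor ((0.5491718053817749, 0.3380201756954193), (0.10489208996295929, 0.23797641694545746), 75.66765594482422) 0.003940222601843069
```

View pics/w0.png

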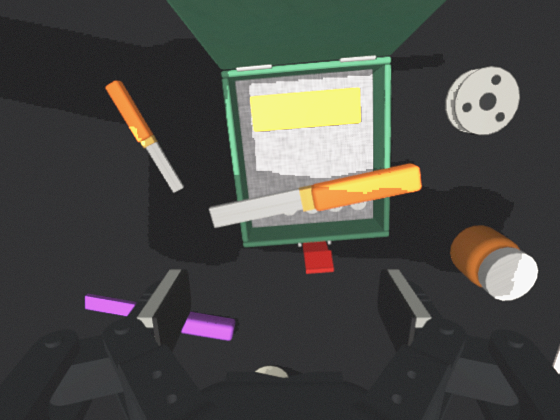

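Wrist: the handle runs from (305,198) to (420,178), the catch is at (318,258), and the lid hinge is at the top. The handle rectangle comes out at 100x24 mm at z≈0.083, as it should.

Call:
{"name": "arm_command", "arguments": {
  "series": [
    [0,0.7,1,0,0,0.17,0.6],
    [0,1.4,2,0,0,0.34,0.6],
    [0,2.1,3,0,0,0.51,0.6],
    [0.1,2.8,4,0,0,0.68,0.6],
    [0.1,3.5,5,0,0,0.85,0.6],
    [0.1,4.2,6,0,0,1.02,0.6],
    [0.1,4.9,7,0,0,1.19,0.6],
    [0.1,5.7,8,0,0,1.37,0.6],
    [0.1,5.7,8,0,0,1.37,0.6],
    [0.1,5.7,8,0,0,1.37,0.6]
  ],
  "grip_force": 50
}}

```text
time: 1.4
position: [0.6067, 0.001, 0.1514]
tool_rot: [0.995, 0.101, -0.0, -0.0]
force: [-0.5, -0.3, 0.7]
opening: 0.6
```

```bash
python3 - <<'E'
from h import *
o=get_obs();print(o["position"],o["joints"].round(3),R.from_quat(o["tool_rot"]).as_matrix().round(3),o["opening"],o["time"])
c=cam("wrist");cv2.imwrite("pics/w1.png",c["frame"])
X=cloud(c);h,s,v=cv2.split(cv2.cvtColor(c["frame"],cv2.COLOR_BGR2HSV))
m=(h>5)&(h<17)&(s>150)&(v>90)&(X[...,2]>.06)
P=X[m];print(len(P),P.mean(0),cv2.minAreaRect(P[:,:2].astype(np.float32)))
E
```

```text
[0.60670778 0.00103902 0.15137022] [-0.12   0.491 -0.153  0.927 -0.     2.818] [[ 0.979  0.202 -0.   ]
 [ 0.202 -0.979  0.   ]
 [-0.    -0.    -1.   ]] 0.5998937769612184 1.4
4286 [0.62700493 0.00527168 0.08566032] ((0.6264232397079468, 0.005324970930814743), (0.058575376868247986, 0.09663047641515732), 78.2846450805664)
```

View pics/w1.png

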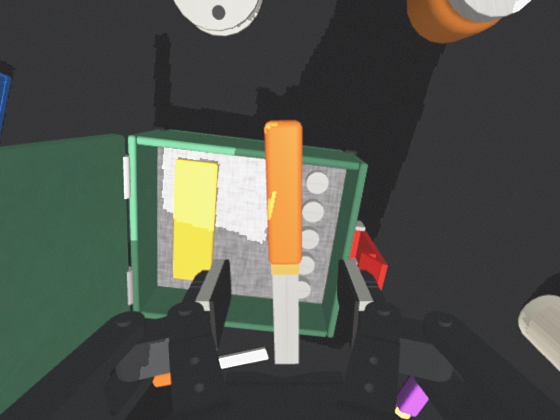

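Wrist: the handle lies at columns 266–300, rows 122–265, parallel to and midway between the fingers. Descending and gripping.

Call:
{"name": "arm_command", "arguments": {
  "series": [
    [0,0,2,0,0,0,0.6],
    [0,0,4,0,0,0,0.6],
    [0,0,6,0,0,0,0.6],
    [0,0,7.5,0,0,0,0.6],
    [0,0,8.6,0,0,0,0.6],
    [0,0,8.6,0,0,0,0.0],
    [0,0,8.6,0,0,0,0.0],
    [0,0,8.6,0,0,0,0.0],
    [0,0,8.6,0,0,0,0.0],
    [0,0,8.6,0,0,0,0.0]
  ],
  "grip_force": 60
}}

```text
time: 2.7
position: [0.6074, 0.001, 0.0657]
tool_rot: [0.995, 0.1, 0.0, 0.0]
force: [0.3, -1.0, 2.5]
opening: 0.269
```

Call:
{"name": "arm_command", "arguments": {
  "series": [
    [0,0,-1,0,0,0,0],
    [0,0,-3,0,0,0,0],
    [0,0,-6,0,0,0,0],
    [0,0,-9,0,0,0,0],
    [0,0,-12,0,0,0,0],
    [0,0,-15,0,0,0,0],
    [0,0,-18,0,0,0,0],
    [0,0,-21,0,0,0,0],
    [0,0,-24,0,0,0,0],
    [0,0,-24,0,0,0,0]
  ]
}}

```text
time: 3.95
position: [0.6082, 0.0009, 0.3082]
tool_rot: [0.995, 0.1, 0.003, 0.001]
force: [0.1, -0.3, -1.3]
opening: 0.266
```

```bash
python3 - <<'E'
from h import *
o=get_obs();print(o["position"],o["joints"].round(3),R.from_quat(o["tool_rot"]).as_matrix().round(3),o["opening"],o["time"],o["force"])
c=cam("wrist");cv2.imwrite("pics/w2.png",c["frame"])
E
```

```text
[0.60821508 0.00089409 0.30824754] [-0.12   0.4    0.111  1.277  0.     2.821] [[ 0.98   0.199  0.005]
 [ 0.199 -0.98  -0.001]
 [ 0.005  0.002 -1.   ]] 0.2658359503410643 3.95 [ 0.09110762 -0.3494681  -1.29825474]
```

View pics/w2.png

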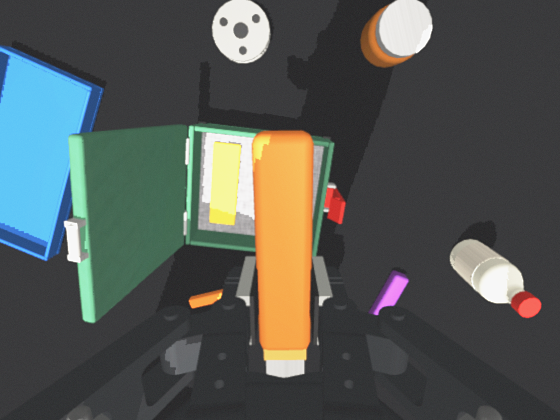

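Wrist: the file is held along its handle, and the case is clear below. Carrying it to the tray.

Call:
{"name": "arm_command", "arguments": {
  "series": [
    [-0.2,-3.6,0,0,0,-0.17,0],
    [-0.3,-7.2,0,0,0,-0.34,0],
    [-0.5,-10.9,0,0,0,-0.51,0],
    [-0.7,-14.5,0,0,0,-0.68,0],
    [-0.9,-18.2,0,0,0,-0.85,0],
    [-1.0,-21.8,0,0,0,-1.02,0],
    [-1.2,-25.4,0,0,0,-1.19,0],
    [-1.4,-29,0,0,0,-1.36,0],
    [-1.5,-32.7,0,0,0,-1.53,0],
    [-1.7,-36.3,0,0,0,-1.7,0]
  ]
}}

```text
time: 5.25
position: [0.5168, 0.3541, 0.3033]
tool_rot: [0.579, 0.815, -0.001, -0.001]
force: [0.7, 0.4, -1.5]
opening: 0.268
```

Call:
{"name": "arm_command", "arguments": {
  "series": [
    [0,0,0,0,0,-0.17,0],
    [0,0,0,0,0,-0.34,0],
    [0,0,2,0,0,-0.51,0],
    [0,0,5,0,0,-0.68,0],
    [0,0,8,0,0,-0.85,0],
    [0,0,11,0,0,-1.01,0],
    [0,0,14,0,0,-1.01,0],
    [0,0,17,0,0,-1.01,0],
    [0,0,20,0,0,-1.01,0],
    [0,0,20,0,0,-1.01,0]
  ]
}}

```text
time: 6.5
position: [0.5147, 0.3516, 0.1013]
tool_rot: [0.115, 0.993, -0.002, -0.003]
force: [-0.2, 0.3, -1.1]
opening: 0.266
```

```bash
python3 - <<'E'
from h import *
o=get_obs();print(o["position"],o["joints"].round(3),R.from_quat(o["tool_rot"]).as_matrix().round(3),o["opening"],o["time"],o["force"])
c=cam("side");cv2.imwrite("pics/s2.png",c["frame"])
X=cloud(c);h,s,v=cv2.split(cv2.cvtColor(c["frame"],cv2.COLOR_BGR2HSV))
b=(h>95)&(h<125)&(s>120)&(v>50)&(X[...,1]>.15)&(X[...,2]>.024)&(X[...,2]<.036)&(X[...,0]<.8)
print(cv2.minAreaRect(X[b][:,:2].astype(np.float32)))
E
```

```text
[0.51469631 0.35158507 0.10131052] [ 0.481  0.572 -0.153  0.853 -0.     0.712] [[-0.973  0.229 -0.007]
 [ 0.229  0.973 -0.004]
 [ 0.006 -0.005 -1.   ]] 0.26628713220376726 6.5 [-0.2425506   0.26026843 -1.0641775 ]
((0.5478172302246094, 0.34713613986968994), (0.13149429857730865, 0.26078853011131287), 76.71070861816406)
```

View pics/s2.png

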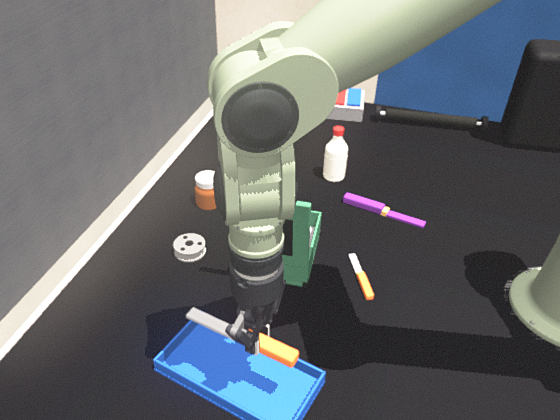

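Side: the file hangs over the tray, blade at (210,320) and butt at (297,357), parallel to the tray's long axis. Lowering and releasing.

Call:
{"name": "arm_command", "arguments": {
  "series": [
    [0,0,2,0,0,0,0],
    [0,0,4,0,0,0,0],
    [0,0,6,0,0,0,0],
    [0,0,7.5,0,0,0,0],
    [0,0,8.6,0,0,0,0],
    [0,0,9.2,0,0,0,0],
    [0,0,9.2,0,0,0,0],
    [0,0,9.2,0,0,0,0.5],
    [0,0,9.2,0,0,0,0.5],
    [0,0,9.2,0,0,0,0.5]
  ]
}}

```text
time: 7.8
position: [0.5183, 0.3535, 0.0138]
tool_rot: [0.115, 0.993, 0.0, 0.0]
force: [0.4, -0.3, 0.8]
opening: 0.5
```

Call:
{"name": "arm_command", "arguments": {
  "series": [
    [0,0,-1,0,0,0,0.5],
    [0,0,-3,0,0,0,0.5],
    [0,0,-6,0,0,0,0.5],
    [0,0,-9,0,0,0,0.5],
    [0,0,-13,0,0,0,0],
    [0,0,-17,0,0,0,0],
    [0,0,-21,0,0,0,0],
    [0,0,-25,0,0,0,0],
    [0,0,-28,0,0,0,0],
    [0,0,-28,0,0,0,0]
  ]
}}

```text
time: 9.05
position: [0.5192, 0.354, 0.297]
tool_rot: [0.115, 0.993, 0.002, 0.003]
force: [-0.4, 0.2, -0.6]
opening: 0.0
```

```bash
python3 - <<'E'
from h import *
o=get_obs();print(o["position"],o["joints"].round(3),R.from_quat(o["tool_rot"]).as_matrix().round(3),o["opening"],o["time"],o["force"])
for n in ["side","scene","wrist"]:
    c=cam(n);cv2.imwrite(f"pics/{n}3.png",c["frame"])
    X=cloud(c);h,s,v=cv2.split(cv2.cvtColor(c["frame"],cv2.COLOR_BGR2HSV))
    m=(h>5)&(h<17)&(s>150)&(v>90)&(X[...,1]>.25)&(X[...,1]<.45)&(X[...,0]<.65)
    if m.sum()>20: P=X[m];print(n,"handle",len(P),np.percentile(P[:,2],[2,50,98]),cv2.minAreaRect(P[:,:2].astype(np.float32)))
    g=(h>60)&(h<90)&(s>90)&(v>40)&(X[...,2]>.085)&(X[...,1]>.05)&(X[...,1]<.22)&(X[...,0]>.45)&(X[...,0]<.7)
    P=X[g]
    if len(P)<200: continue
    for _ in range(5):
        q=np.median(P,0) if _==0 else P.mean(0);nn=np.linalg.svd(P-q)[2][2];d=abs((P-q)@nn);P=P[d<max(.004,np.percentile(d,60))]
    print(n,"lid n",nn,q,len(P),"zmax",X[g][:,2].max())
E
python3 -c "
import cv2;a=cv2.imread('pics/side3.png');b=cv2.imread('pics/wrist3.png')
cv2.imwrite('pics/two3.png',cv2.resize(cv2.hconcat([a,b]),(800,300)))"
```

```text
[0.51919871 0.35402947 0.29695408] [0.481 0.443 0.148 1.27  0.    0.712] [[-0.973  0.229  0.006]
 [ 0.229  0.973  0.003]
 [-0.005  0.004 -1.   ]] 0.00030033743189852516 9.05 [-0.37424515  0.21499807 -0.61836921]
side handle 222 [0.00837344 0.0149492  0.02097837] ((0.5001989006996155, 0.36779558658599854), (0.01535828784108162, 0.0984250009059906), 85.27081298828125)
scene handle 223 [-0.14103255 -0.12799375 -0.11839288] ((-0.8324609994888306, 0.30585360527038574), (0.08758590370416641, 0.09515034407377243), 88.84290313720703)
scene lid n [ 0.08093819 -0.98474413  0.15403897] [0.56840995 0.12775805 0.16285587] 2558 zmax 0.23530702514694823
wrist lid n [ 0.07963916 -0.98738454  0.13685528] [0.55185037 0.14663601 0.22176942] 755 zmax 0.23386712533750115
```

View pics/two3.png

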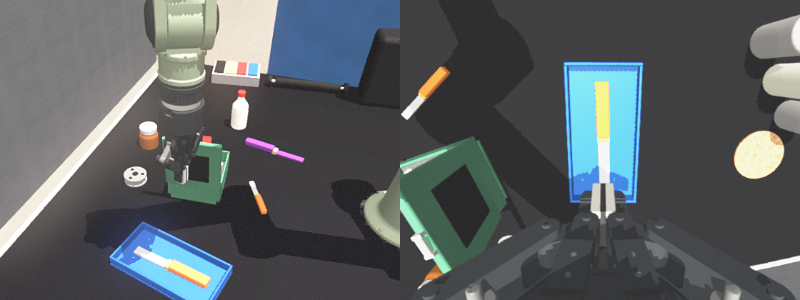

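File (two-view picture): it lies flat within the blue tray, handle at (188,275) and blade at (150,255) in the left half. The lid still stands at 1.725 rad. Next I move the closed fingers behind the lid, tool y along the case's x axis.

Call:
{"name": "arm_command", "arguments": {
  "series": [
    [-0.8,-1.4,0,0,0,-0.05,0],
    [-1.6,-2.9,1,0,0,-0.1,0],
    [-2.4,-4.4,2,0,0,-0.16,0],
    [-3.2,-5.9,3.5,0,0,-0.22,0],
    [-4,-7.4,5,0,0,-0.28,0],
    [-4.8,-9,6.5,0,0,-0.314,0],
    [-5.7,-10.6,8,0,0,-0.314,0],
    [-6.7,-12.5,9.2,0,0,-0.314,0],
    [-7.7,-14.3,9.7,0,0,-0.314,0],
    [-7.7,-14.3,9.7,0,0,-0.314,0]
  ]
}}

```text
time: 10.45
position: [0.5607, 0.1948, 0.196]
tool_rot: [-0.04, 0.999, -0.0, -0.0]
force: [0.4, -0.3, 0.4]
opening: -0.0
```

```bash
python3 - <<'E'
from h import *
o=get_obs();p=o["position"];e=np.array([-.0811,.9967]);f=np.array([-.9967,-.0811])
print(p,"e",p[:2]@e,"f",p[:2]@f,o["joints"].round(3),R.from_quat(o["tool_rot"]).as_matrix().round(3),o["force"])
w=.014;pe=p[:2]@e
for th in np.arange(1.75,-.01,-.125):
    s=.15
    E=.0655-s*np.cos(th)+.012*np.sin(th)+w;z=.065+s*np.sin(th)+.012*np.cos(th)
    print(round(th,3),"y %.1f z %.1f"%((E-pe)*100,(p[2]-z)*100))
c=cam("wrist");cv2.imwrite("pics/w4.png",c["frame"])
E
```

```text
[0.56066083 0.19477224 0.19595374] e 0.14865989889528816 f -0.5746066763352623 [ 0.21   0.431 -0.129  1.012  0.     0.13 ] [[-0.997 -0.08  -0.   ]
 [-0.08   0.997 -0.   ]
 [ 0.    -0.    -1.   ]] [ 0.35402917 -0.26971116  0.36066926]
1.75 y -3.1 z -1.5
1.625 y -4.9 z -1.8
1.5 y -6.8 z -2.0
1.375 y -8.7 z -1.9
1.25 y -10.5 z -1.5
1.125 y -12.3 z -1.0
1.0 y -14.0 z -0.2
0.875 y -15.6 z 0.8
0.75 y -17.1 z 2.0
0.625 y -18.4 z 3.3
0.5 y -19.5 z 4.9
0.375 y -20.4 z 6.5
0.25 y -21.2 z 8.2
0.125 y -21.6 z 10.0
0.0 y -21.9 z 11.9
```

View pics/w4.png

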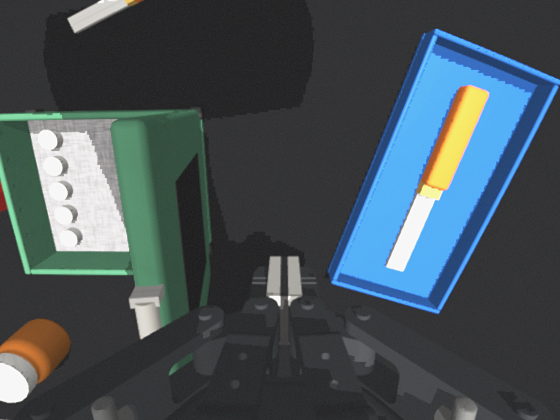

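Wrist: the whole file is inside the tray. The lid stands at left with its pin at (147,300), and the closed fingers at (285,275) are on its outer side. Swinging it down.

Call:
{"name": "arm_command", "arguments": {
  "series": [
    [0,-1.5,-1.2,0,0,0,0],
    [0,-3.1,-1.5,0,0,0,0],
    [0,-4.9,-1.8,0,0,0,0],
    [0,-6.8,-2.0,0,0,0,0],
    [0,-8.7,-1.9,0,0,0,0],
    [0,-10.5,-1.5,0,0,0,0],
    [0,-12.3,-1.0,0,0,0,0],
    [0,-14.0,-0.2,0,0,0,0],
    [0,-15.6,0.8,0,0,0,0],
    [0,-15.6,0.8,0,0,0,0]
  ]
}}

```text
time: 11.75
position: [0.5724, 0.0397, 0.1868]
tool_rot: [-0.041, 0.999, -0.0, -0.001]
force: [-0.4, 0.1, -0.1]
opening: -0.0
```

```bash
cat > chk.py <<'E'
from h import *
import sys
o=get_obs();p=o["position"];e=np.array([-.0811,.9967]);f=np.array([-.9967,-.0811])
print(p,"e",p[:2]@e,"f",p[:2]@f,o["force"],o["time"])
for n in ["scene","side"]:
    c=cam(n);cv2.imwrite(f"pics/{n}_{sys.argv[1]}.png",c["frame"])
    X=cloud(c);h,s,v=cv2.split(cv2.cvtColor(c["frame"],cv2.COLOR_BGR2HSV))
    g=(h>60)&(h<90)&(s>90)&(v>30)&(X[...,2]>.068)&(X[...,1]>-.15)&(X[...,1]<.25)&(X[...,0]>.45)&(X[...,0]<.7)
    P=X[g]
    if len(P)<100: print(n,"few",len(P));continue
    E=P[:,:2]@e; k=E<.05
    A=np.polyfit(.0655-E[k],P[k,2],1) if k.sum()>50 else None
    print(n,len(P),"slope angle",None if A is None else (np.arctan(A[0]),A[1]),"zmax",np.percentile(P[:,2],99))
E
python3 chk.py a
```

```text
[0.57238071 0.03965515 0.18681695] e -0.006895789424670415 f -0.5737078830806304 [-0.38793099  0.08648224 -0.08662874] 11.75
scene 395 slope angle (np.float64(0.8487967836033385), np.float64(0.0800064189573527)) zmax 0.20501261678635968
side few 51
```

Call:
{"name": "arm_command", "arguments": {
  "series": [
    [0,-0.8,0.6,0,0,0,0],
    [0,-1.5,1.2,0,0,0,0],
    [0,-2.2,1.8,0,0,0,0],
    [0,-2.8,2.5,0,0,0,0],
    [0,-3.9,4.1,0,0,0,0],
    [0,-4.8,5.7,0,0,0,0],
    [0,-5.6,7.4,0,0,0,0],
    [0,-6.0,9.0,0,0,0,0],
    [0,-6.2,10.0,0,0,0,0],
    [0,-6.2,10.0,0,0,0,0]
  ]
}}

```text
time: 13.1
position: [0.5777, -0.021, 0.0873]
tool_rot: [-0.041, 0.999, -0.0, -0.001]
force: [-0.6, -1.8, 1.7]
opening: 0.006
```

```bash
python3 chk.py b
```

```text
[ 0.5776942  -0.02095446  0.08727071] e -0.06773631159191323 f -0.5740884012030533 [-0.62735539 -1.8193258   1.74547872] 13.1
scene 1536 slope angle (np.float64(0.10057825384222252), np.float64(0.07453207623100318)) zmax 0.17078526084605686
side 106 slope angle None zmax 0.08833131812883077
```

Call:
{"name": "arm_command", "arguments": {
  "series": [
    [0,0,0.3,0,0,0,0],
    [0,-0.1,0.6,0,0,0,0],
    [0,-0.2,0.8,0,0,0,0],
    [0,-0.3,0.9,0,0,0,0],
    [0,-0.3,1.0,0,0,0,0],
    [0,-0.3,1.1,0,0,0,0],
    [0,-0.3,1.2,0,0,0,0],
    [0,-0.3,1.3,0,0,0,0],
    [0,-0.3,1.3,0,0,0,0],
    [0,-0.3,1.3,0,0,0,0]
  ]
}}

```text
time: 14.45
position: [0.5786, -0.0239, 0.0753]
tool_rot: [-0.041, 0.999, -0.0, 0.0]
force: [-0.7, -1.0, 1.9]
opening: -0.002
```

```bash
python3 chk.py c
```

```text
[ 0.57860226 -0.0239437   0.07529095] e -0.07078933046337534 f -0.5747510394795045 [-0.68156393 -0.95933868  1.92527556] 14.45
scene 1577 slope angle (np.float64(0.02359666482533219), np.float64(0.07382190657945174)) zmax 0.16229583006845968
side 104 slope angle None zmax 0.07821577622716987
```

Call:
{"name": "arm_command", "arguments": {
  "series": [
    [0,0,0.1,0,0,0,0],
    [0,0,0.2,0,0,0,0],
    [0,0,0.3,0,0,0,0],
    [0,0,0.4,0,0,0,0],
    [0,0,0.5,0,0,0,0],
    [0,0,0.5,0,0,0,0],
    [0,0,0.5,0,0,0,0],
    [0,0,0.5,0,0,0,0],
    [0,0,0.5,0,0,0,0],
    [0,0,0.5,0,0,0,0]
  ]
}}

```text
time: 15.8
position: [0.5787, -0.0241, 0.0704]
tool_rot: [-0.041, 0.999, -0.0, 0.0]
force: [-2.0, -3.2, 5.3]
opening: 0.003
```

```bash
python3 chk.py d; python3 -c "
import cv2
a=cv2.imread('pics/scene_d.png')[150:260,220:330];b=cv2.imread('pics/side_d.png')[150:260,230:340]
cv2.imwrite('pics/d.png',cv2.resize(cv2.hconcat([a,b]),(800,400),interpolation=cv2.INTER_CUBIC))"
```

```text
[ 0.57865494 -0.02411905  0.07043441] e -0.07096836830829449 f -0.5747893275356603 [-2.04292835 -3.2179364   5.32645555] 15.8
scene 1305 slope angle (np.float64(0.027965285908164293), np.float64(0.07157086719669972)) zmax 0.1900098547771132
side few 73
```

View pics/d.png

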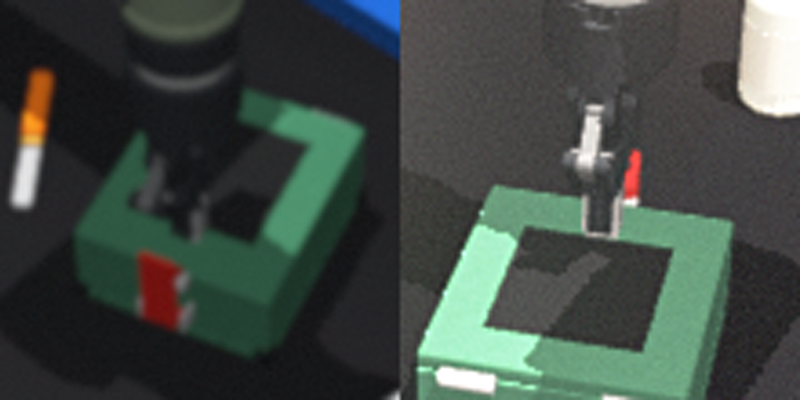

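Picture: the lid is nearly flat with the fingers on it, and the catch is at (160,290) left and (633,178) right. The force is only 5 N, so I'm pressing harder.

Call:
{"name": "arm_command", "arguments": {
  "series": [
    [0,0,0.1,0,0,0,0],
    [0,0,0.2,0,0,0,0],
    [0,0,0.3,0,0,0,0],
    [0,0,0.4,0,0,0,0],
    [0,0,0.5,0,0,0,0],
    [0,0,0.6,0,0,0,0],
    [0,0,0.6,0,0,0,0],
    [0,0,0.6,0,0,0,0],
    [0,0,0.6,0,0,0,0],
    [0,0,0.6,0,0,0,0]
  ]
}}

```text
time: 17.15
position: [0.5787, -0.0242, 0.0648]
tool_rot: [-0.041, 0.999, -0.001, 0.0]
force: [-3.4, -2.1, 8.0]
opening: 0.001
```

```bash
python3 chk.py e; python3 -c "
from h import *
o=get_obs();print(R.from_quat(o['tool_rot']).as_matrix().round(3),o['tau'].round(2),o['moment'])"
```

```text
[ 0.57871981 -0.02421104  0.06484046] e -0.07106531623827096 f -0.5748465237987593 [-3.4127645  -2.13179566  8.0400014 ] 17.15
scene 609 slope angle (np.float64(0.3086306435285646), np.float64(0.05865060984267256)) zmax 0.19709330889167762
side few 67
[[-0.997 -0.083  0.   ]
 [-0.083  0.997 -0.001]
 [-0.    -0.001 -1.   ]] [ 1.750e+00 -4.625e+01  2.052e+01 -9.600e-01  9.700e-01  2.000e-02] [-0.63487421  0.61922336  0.04624322]
```

Call:
{"name": "arm_command", "arguments": {
  "series": [
    [0,0,0.1,0,0,0,0],
    [0,0,0.2,0,0,0,0],
    [0,0,0.3,0,0,0,0],
    [0,0,0.4,0,0,0,0],
    [0,0,0.5,0,0,0,0],
    [0,0,0.5,0,0,0,0],
    [0,0,0.5,0,0,0,0],
    [0,0,0.5,0,0,0,0],
    [0,0,0.5,0,0,0,0],
    [0,0,0.5,0,0,0,0]
  ],
  "grip_force": 120
}}

```text
time: 18.5
position: [0.5788, -0.0242, 0.0602]
tool_rot: [-0.041, 0.999, -0.0, 0.0]
force: [-4.3, -2.2, 10.4]
opening: -0.005
```

```bash
python3 chk.py f; python3 -c "
import cv2
a=cv2.imread('pics/scene_f.png')[150:260,220:330];b=cv2.imread('pics/side_f.png')[150:260,230:340]
cv2.imwrite('pics/f.png',cv2.resize(cv2.hconcat([a,b]),(800,400),interpolation=cv2.INTER_CUBIC))"
```

```text
[ 0.57875202 -0.02415565  0.06017842] e -0.0710127279912826 f -0.5748831105980757 [-4.33751242 -2.18950341 10.40205784] 18.5
scene 498 slope angle (np.float64(0.4475737397175746), np.float64(0.05556334331143286)) zmax 0.20200196607718085
side few 58
```

View pics/f.png

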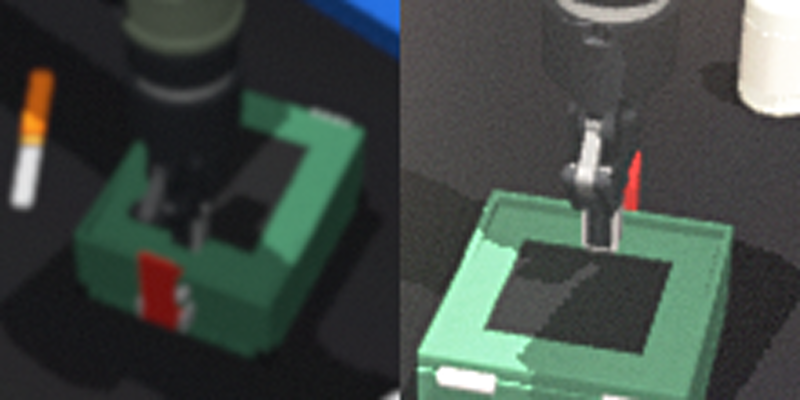

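Picture: in the right half the case's rim shows above the lid, so the lid has been pushed a little past flat. That is far enough; I lift off and see whether the catch holds.

Call:
{"name": "arm_command", "arguments": {
  "series": [
    [0,0,-0.3,0,0,0,0],
    [0,0,-0.6,0,0,0,0],
    [0,0,-0.9,0,0,0,0],
    [0,0,-1.2,0,0,0,0],
    [0,0,-1.5,0,0,0,0],
    [0,0,-1.8,0,0,0,0],
    [0,0,-2.2,0,0,0,0],
    [0,0,-2.6,0,0,0,0],
    [0,0,-3.0,0,0,0,0],
    [0,0,-3.0,0,0,0,0]
  ]
}}

```text
time: 19.85
position: [0.5789, -0.0237, 0.0897]
tool_rot: [-0.042, 0.999, -0.0, 0.0]
force: [0.4, 0.4, -1.2]
opening: -0.004
```

```bash
python3 chk.py g; python3 - <<'E'
from h import *
for n in ["scene","side"]:
    c=cam(n);X=cloud(c);h,s,v=cv2.split(cv2.cvtColor(c["frame"],cv2.COLOR_BGR2HSV))
    e=np.array([-.0811,.9967]);f=np.array([-.9967,-.0811]);E=X[...,:2]@e;F=X[...,:2]@f
    for a in (.05,.02,-.01,-.04,-.07,-.09):
        m=(abs(E-a)<.01)&(abs(F+.575)<.068)&(abs(F+.575)>.05)&(X[...,2]>.03)
        if m.sum()>5: print(n,a,m.sum(),np.percentile(X[m][:,2],[10,50,90]).round(4))
    rd=((h<5)|(h>174))&(s>130)&(v>60)&(E<-.09)&(E>-.16)&(abs(F+.575)<.03);P=X[rd]
    zz=P[:,2]; print("catch",len(P),zz.max(),[(z,np.median(E[rd][abs(zz-z)<.006]).round(4)) for z in (.04,.06,.08,.09) if (abs(zz-z)<.006).sum()>3])
E
```

```text
[ 0.57886867 -0.02370235  0.08966826] e -0.07057038591372451 f -0.5750361409393693 [ 0.3705845   0.41522474 -1.2482134 ] 19.85
scene 1664 slope angle (np.float64(0.023770256051356936), np.float64(0.07587689785616902)) zmax 0.098546487328097
side few 97
scene 0.05 39 [0.0738 0.0763 0.0788]
scene 0.02 42 [0.0752 0.0772 0.0791]
scene -0.01 47 [0.0759 0.0776 0.0803]
scene -0.04 141 [0.0762 0.4915 0.603 ]
scene -0.07 278 [0.0774 0.5975 0.611 ]
scene -0.09 283 [0.0774 0.5803 0.5966]
catch 169 0.0972291120344857 [(0.04, np.float64(-0.1218)), (0.06, np.float64(-0.1214)), (0.08, np.float64(-0.1219)), (0.09, np.float64(-0.1215))]
side 0.05 124 [0.0744 0.0764 0.0781]
side 0.02 115 [0.075  0.0768 0.0784]
side -0.01 303 [0.0763 0.514  0.5298]
side -0.04 132 [0.0752 0.0773 0.507 ]
side -0.07 161 [0.0765 0.079  0.4076]
side -0.09 127 [0.076  0.0783 0.4303]
catch 35 0.09457365720534194 [(0.08, np.float64(-0.1109)), (0.09, np.float64(-0.1156))]
```

The lid stays flat at 0.077 m with the fingers 12 mm clear and the catch upright. Retreating.

Call:
{"name": "arm_command", "arguments": {
  "series": [
    [0,0,-2,0,0,0,0],
    [0,0,-4,0,0,0,0],
    [0,0,-6,0,0,0,0],
    [0,0,-8,0,0,0,0],
    [0,0,-11,0,0,0,0],
    [0,0,-14,0,0,0,0],
    [0,0,-17,0,0,0,0],
    [0,0,-20,0,0,0,0],
    [0,0,-20,0,0,0,0],
    [0,0,-20,0,0,0,0]
  ]
}}

```text
time: 21.3
position: [0.5781, -0.0237, 0.2883]
tool_rot: [-0.042, 0.999, 0.0, -0.001]
force: [1.1, -0.2, -0.2]
opening: -0.001
```

```bash
python3 chk.py h; python3 -c "
import cv2
a=cv2.imread('pics/scene_h.png')[90:315,150:400];b=cv2.imread('pics/side_h.png')[150:420,140:440];b=cv2.resize(b,(250,225))
cv2.imwrite('pics/hh.png',cv2.resize(cv2.hconcat([a,b]),(800,360),interpolation=cv2.INTER_CUBIC))"
```

```text
[ 0.57812719 -0.02366049  0.28825442] e -0.07046852583942328 f -0.5743005013354696 [ 1.07768874 -0.15018961 -0.20315773] 21.3
scene 2033 slope angle (np.float64(0.004797105080133122), np.float64(0.07680945701501737)) zmax 0.08180227339816948
side 132 slope angle (np.float64(0.017055769051868924), np.float64(0.07503440043047101)) zmax 0.07992982088802734
```

View pics/hh.png

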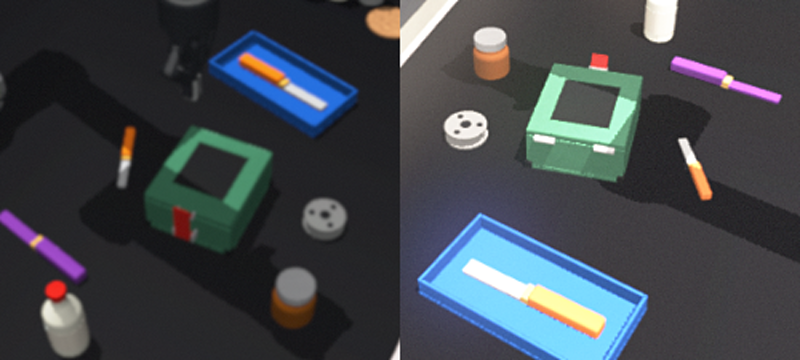

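Final picture: the case is closed with the catch up at (182,222), the file is flat in the tray at (283,80), and the bottle, jar, spool and look-alikes look undisturbed.

```bash
python3 -c "
from workcell import *
print(finish_job())"
```

```text
the job is handed in; nothing more can be done
None
```

The job is done and handed in at about 21 s of the 59 s allowed; the hand-in gives no verdict. I gripped the large orange-handled file off the rim and laid it flat in the blue tray. Then I swung the lid down with closed fingers, pressed it shut, and retreated.

**Last checks:**
- **Lid:** it lies flat, its top measured at about 0.077 m and its angle at about 0.005 rad (scene camera) or 0.017 rad (side camera). It stayed shut after the gripper left, so the catch is holding it. The catch measured upright just before the retreat and looks upright in the last picture.
- **File:** it is fully inside the tray in the last two views.
- **Other things:** the bottle, jar, spool and the look-alike files look undisturbed in the last picture. I did not measure them again.

**One oddity:** while I pressed (about 10 N), the tool went some 17 mm below the closed-lid height and the lid sank slightly past the rim. It came back flat on release.

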